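# Trip the stone drawer's hidden catch with a needle file

### The job

The lock of the small stone drawer is dead. Pick up the needle file, push its thin end straight through the small brass-ringed release hole in the drawer box's front until the hidden spring catch lets the drawer pop out, and lay the file back on the work board. Then pull the drawer fully open, leaving the candle glass, the pot, the bottle and the sanding block where they are.

Things in the scene. Friction and masses are not known exactly. Their poses are not given: they have to be found in the camera images.
- lock_box: grey steel drawer box, fixed to the table, 150 deep (x) x 200 wide (y) x 76 mm high; origin at the centre of its underside; its dark front face looks along its own -x, 75 mm before the origin. The front's +y two thirds (y -36 to +92 mm) is the drawer's front; the -y third (60 mm wide) is a fixed column with a release hole.
- release_hole (a point): centre of the round release hole in the front column, on the front face, 45 mm above the table: 12 mm across in a 4 mm thick plate, with a thin brass ring round it. Axes as the box: the hole runs straight back along +x, level.
- catch_plate (a point): hidden behind the release hole: middle of the front of the sprung catch plate (about 30 mm wide and high), 25 mm in from the box's front face. Pushed back 6 to 8 mm it frees the drawer (which may creep out 3 mm just before); it takes 3 to 7 N and stops after 10 mm. The freed drawer jumps out 30 to 40 mm, and the catch does not hold it again.
- handle (a point): middle of the drawer's steel bar handle: a level round bar 10 mm thick and 60 mm long along the box's y, 33 mm in front of the drawer's face, 48 mm above the table; there is 28 mm of free space between bar and face. Moves with the drawer.
- drawer (a joint): how far the drawer is out, in m: 0 shut and held by the catch, about 0.03 after it has popped, 0.115 at its stop. Slides along the box's -x; needs about 2 N to pull, and stays where it is left.
- board: pale worn wooden work board lying flat, fixed, 156 (x) x 284 (y) x 20 mm; origin at the centre of its underside; its top is 20 mm above the table.
- file_grip (a point): needle file lying on the board, 136 mm long, 20 g. This point is the middle of the thickness of its dark round handle (8 mm diameter, 53 mm long, reaching 28 mm behind this point and 25 mm ahead of it). Its +y axis points along the file to the thin end.
- file_tip (a point): the end of the file's thin steel shank, 108 mm ahead of file_grip along the file and 2 mm lower while it lies flat; the shank is 3.6 mm thick and sticks out 83 mm from the handle.
- file: the same needle file; origin on its underside at the middle of its length, +y towards the thin end
- candle: candle in a clear glass, 69 mm diameter, 81 mm high, loose, standing; origin at the centre of its underside. To be left alone.
- pot: white pot, 68 mm diameter, 67 mm high, loose; origin at the centre of its underside. To be left alone.
- bottle: small brown dropper bottle, 34 mm diameter, 94 mm high, loose, standing; origin at the centre of its underside. To be left alone.
- sander: cork and emery sanding block, 42 x 72 x 24 mm, loose; origin at the centre of its underside. To be left alone.

How it is judged:
By the outcome, as a careful person would: the job done as asked, in the order asked, and still so for the second after the job is handed in, with the robot touching nothing.
It also fails if it takes over 61 s, if anything falls off the work surface, if the arm or the gripper's body presses on something with over 40 N, if the wrist force passes 120 N, or if a joint passes its speed limit or range.

### The arm

A 7-joint arm with a two-finger parallel gripper is mounted at the origin on a cart in front of the work surface, level with it; the furniture and walls round the work are solid. World frame = base frame: x ahead of the robot, y to its left, z up, the work surface at z = 0. Lengths are in mm, angles in rad, forces in N, time in s.
With the tool pointing down it reaches from about 425 to 925 mm from the base axis. Payload 6.8 kg.
Tool frame: the origin (TCP) lies at the very end of the fingers, on their centre line; the grasp point (between the pads) lies 19 mm behind it; z points along the fingers, y is the line along which they close (so a half turn about z gives the same grasp; the last joint's range is limited). The gripper opens to 85 mm and grips with 20 to 120 N. Pads are 22 mm wide; open, the fingers measure 114 mm over their backs; the gripper's body (76 mm by 85 mm) begins 54 mm behind the grasp point. The pads swing forward as they close: fully open they stand 13 mm farther back than shut.
Start: joints at [-1.411, 0.477, 0.022, 1.555, -0.011, 1.109, -0.083], TCP at [178.608, 650.958, 231.308] pointing down, gripper open.
Joint ranges: [-2.96, 2.96], [-0.34, 2.1], [-1.41, 1.46], [0.24, 2.44], [-1.37, 4.51], [0.17, 1.92], [-2.96, 2.96]. Speed limits (rad/s): [2.39, 2.39, 3.14, 3.14, 3.14, 3.14, 3.14].

### API

Orientations are given as a unit quaternion [x, y, z, w].
In Python, from cell import get_obs, get_image, camera_params, close_job, regions_of gives the robot as it stands.
- The arm moves only by the tool apply_moves, never from a script. Its argument "commands" is a list of rows, each a list of 2 entries, a list of its own where there are three numbers: the shift along the tool's x, y, z scaled (see below), then the turn, a rotation vector about the tool's x, y, z scaled (see below). In form: [[[tx, ty, tz], [wx, wy, wz]], ...]. A call has 1 to 5 rows; each row shifts and turns the commanded pose from where the row before left it, along the tool's axes as they then stand; what a row does not reach is not made up. The controller multiplies each number of a shift by 0.5 m and each number of a turn by 1.5 rad. A row lasts 1/8 s, in which the tool goes at most 62.5 mm and 10.7 degrees, less where a joint would pass 70% of its speed; a pose out of reach is approached as far as the arm can. A call with a number of a shift or a turn outside -1 to 1 is refused whole. A call with a gripper value outside its range is refused whole. "claw" is the closure, from -1 (fully open) to 1 (shut), set as the call begins (left out, the last holds). The fingers move at their own pace and stop on an object; "newtons" is the grip in N (left out, the last holds). Time passes only in rows, so rows that do not move let the fingers close. It gives the time, the measured TCP pose, the force, the opening and the grip force at its end, in the units of the state.
- get_obs(): the state, without advancing time (a new reading comes with each control period).
- get_image(name): name is "side" or "top" or "wrist"; returns the picture (480x640x3 uint8, red, green, blue); there is no depth.
- camera_params(name): a dict with "intrinsics" (3x3 intrinsics, pixels), "R" (3x3) and "t" (3): a world point X has camera coordinates R X + t; the wrist camera has in their place "tool_from_camera" (4x4, takes a point from camera to tool coordinates, whose origin is the TCP and whose axes are the flange's). Camera axes: x right, y down, z forward; pixel columns grow to the right and rows downward; lengths in mm; the calibration is good to about 2 mm. A picture is of the moment at which its call begins: read the wrist's pose just before it. camera_params takes no time and is no camera call.
- close_job(): hands the job in; it is judged then, once.
Trained networks look in the newest picture that a camera, given by its name, has taken for a name from the list of things; names that differ only in an ending like _2 or _b are one class to them, and where a whole thing is asked for, a point or a joint stands for the part that bears it (a point fixed in the world has none). Each returns a list of dicts, best first, with "conf" (0 to 1); they miss things now and then, are a little off and sometimes report something else, mostly with a low value. They report only what shows in the picture. A call takes as long as a camera call.
- regions_of(query, camera): "pixels" (480x640 bool, what is visible of it) and "centre" ([row, column] in pixels, amid what is visible of it).
The state is a dict: "t": time; "joints": joint angles; "qvel": joint speeds; "joint_torque": joint torques, N m; "eef_pos": TCP position; "tcp_rot": TCP orientation; "contact_force": force on the tool from outside, world axes, zero at the start; "torque": the same for the moment, N m; "finger_gap": opening from 0.0 (shut) to 1.0 (fully open); "gripper_force": force on a finger pad.
Only numpy, scipy, OpenCV 4.12 (cv2) and the standard library are available. Lean on these libraries where they do the work, as an engineer would, in place of code of your own. Each camera call takes 0.05 s, during which the arm holds its last target. There are 200 camera calls.

## Working session

There is one attempt and no reset: what is moved stays moved. The work goes in short steps, Python scripts to look and compute and a tool call to move; the robot and the scene stay as the last step left them, time stands still between calls to the robot, and variables do not carry over. Pictures are saved under pics/ and viewed, at most 10 in all, crops included, and the job is handed in when it is done.

Besides the shell and the picture viewer there is one more tool, called as name(argument=value, ...), one argument or row to a line, values as JSON. apply_moves: Moves the arm, as the interface text tells. Shifts and turns lie within -1 to 1; 1 stands for 0.5 m of shift or 1.5 rad of turn. Its arguments: {"type":"object","properties":{"commands":{"type":"array"},"claw":{"type":"number"},"newtons":{"type":"number"}},"required":["commands"]}

```bash
mkdir -p pics; ls
cat > h.py <<'E'
import numpy as np, cv2
from cell import *
from scipy.spatial.transform import Rotation as R
def ray(cam,uv,obs=None):
    p=camera_params(cam);K=np.array(p["intrinsics"]);d=np.linalg.inv(K)@np.array([uv[0],uv[1],1.])
    if cam=="wrist":
        T=np.array(p["tool_from_camera"]);o=obs;Rt=R.from_quat(o["tcp_rot"]).as_matrix()
        return Rt@T[:3,3]+np.array(o["eef_pos"]),Rt@T[:3,:3]@d
    Rm=np.array(p["R"]);t=np.array(p["t"]);return -Rm.T@t,Rm.T@d
def onz(cam,uv,z,obs=None):
    c,d=ray(cam,uv,obs);return c+d*(z-c[2])/d[2]
def proj(cam,X,obs=None):
    p=camera_params(cam);K=np.array(p["intrinsics"])
    if cam=="wrist":
        T=np.array(p["tool_from_camera"]);Rt=R.from_quat(obs["tcp_rot"]).as_matrix()
        q=Rt.T@(np.array(X)-obs["eef_pos"]);q=T[:3,:3].T@(q-T[:3,3])
    else: q=np.array(p["R"])@X+np.array(p["t"])
    u=K@q;return u[:2]/u[2]
def save(im,n): cv2.imwrite("pics/"+n,im[:,:,::-1])
E
python3 - <<'E'
from h import *
np.set_printoptions(precision=1,suppress=True)
o=get_obs();print(o)
ims={}
for c in ("side","top"):
    im=get_image(c);save(im,c+"0.png")
    for q in ("lock_box","handle","release_hole","board","file","file_grip","candle","pot","bottle","sander"):
        try: r=regions_of(q,c)
        except Exception as e: print(q,e);continue
        for x in r[:2]:
            ys,xs=np.nonzero(x["pixels"]);
            uv=(x["centre"][1],x["centre"][0]);print(c,q,round(x["conf"],2),np.array(uv),len(xs),xs.min(),xs.max(),ys.min(),ys.max(),onz(c,uv,20))
    print(c,ray(c,(320,240)))
E
```

```text
pics
{'t': 0.0, 'joints': array([-1.4,  0.5,  0. ,  1.6, -0. ,  1.1, -0.1]), 'qvel': array([-0., -0.,  0.,  0., -0.,  0., -0.]), 'joint_torque': array([  0. , -59.6,   1.6, -28.1,   0. ,   0. ,  -0. ]), 'eef_pos': array([178.5, 650.4, 230.4]), 'tcp_rot': array([ 0.1,  1. , -0. , -0. ]), 'contact_force': array([-0.3, -0. ,  0.2]), 'torque': array([ 0., -0.,  0.]), 'gripper_force': 0.0, 'finger_gap': 1.000162301257413}
side lock_box 0.76 [282.5 224.1] 5787 242 330 182 268 [ 679.1 -158.4   20. ]
side lock_box 0.61 [327.9 161.4] 748 317 342 147 180 [ 567.9 -422.8   20. ]
side handle 0.61 [325.2 221.7] 205 313 331 212 234 [ 580.3 -164.3   20. ]
side release_hole 0.86 [280.8 229.3] 5906 242 331 182 268 [ 682.1 -140.    20. ]
side board 0.65 [390.9 359.3] 13029 304 477 310 406 [474.8 207.2  20. ]
side file 0.47 [389.7 361.6] 118 379 408 358 363 [477.4 211.7  20. ]
side file_grip 0.74 [389.1 360.8] 121 377 407 358 362 [478.2 210.1  20. ]
side candle 0.86 [230.8 380.2] 2371 206 254 348 409 [744.4 241.9  20. ]
side pot 0.72 [329.1 162.2] 804 317 343 147 180 [ 564.8 -418.6   20. ]
side bottle 0
[... 193 characters left out ...]
andle 0.69 [342.8 221.2] 401 322 374 214 234 [ 602.5 -114.9   20. ]
top release_hole 0.74 [354.6 185.6] 6417 310 405 144 235 [ 687.9 -140.8   20. ]
top board 0.57 [214.2 276.6] 8264 168 257 209 339 [464.7 180.8  20. ]
top file 0.49 [199.3 272.6] 99 199 206 246 285 [473.  215.7  20. ]
top file_grip 0.48 [201.5 275.3] 87 198 204 264 285 [466.9 210.3  20. ]
top candle 0.69 [188.  155.9] 972 169 204 140 175 [748.2 255.1  20. ]
top pot 0.87 [462.5 241.3] 778 447 480 226 255 [ 562.8 -396.1   20. ]
top bottle 0.5 [258.  157.4] 220 252 267 148 165 [749.2  89.4  20. ]
top sander 0.82 [306.8 314.3] 513 291 318 297 329 [383.6 -36.5  20. ]
top (array([ 422.1,  -44.8, 1416.4]), array([ 0.1, -0. , -1. ]))
```

Run:
```python
import cv2
t=cv2.imread("pics/top0.png")[130:350,150:420];s=cv2.imread("pics/side0.png")
cv2.imwrite("pics/topc.png",cv2.resize(t,None,fx=2.7,fy=2.7,interpolation=3))
cv2.imwrite("pics/sidec.png",cv2.resize(s[150:420,200:490],None,fx=2.2,fy=2.2,interpolation=3))
```

```text
(no output)
```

View pics/topc.png

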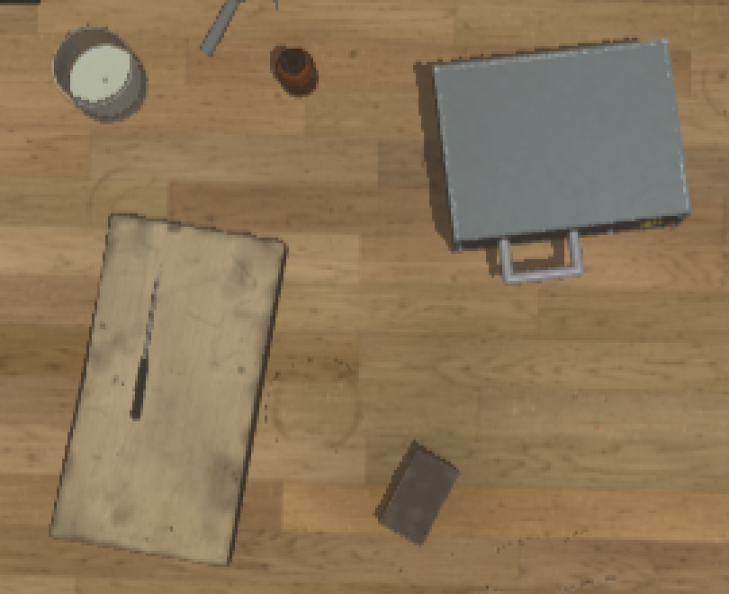

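View pics/sidec.png

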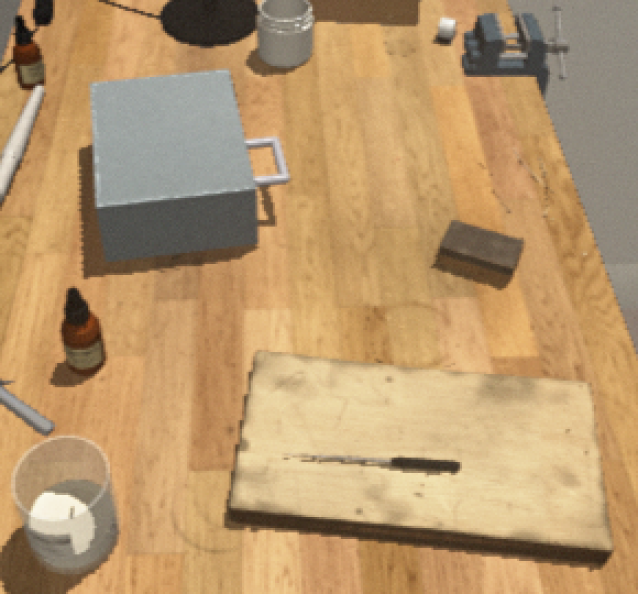

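Run:
```python
from h import *
np.set_printoptions(precision=2,suppress=True)
t=lambda u,v:(150+u/2.7,130+v/2.7); s=lambda u,v:(200+u/2.2,150+v/2.2)
print("box top view"); P=[onz("top",t(*p),76) for p in [(434,68),(666,42),(690,213),(455,240)]]
[print(p[:2]) for p in P]
print("side");Q=[onz("side",s(*p),76) for p in [(100,204),(92,84),(232,72),(255,187)]]
[print(p[:2]) for p in Q]
for c,f,a,b in (("top",t,(136,417),(157,272)),("side",s,(460,466),(284,457))):
    A=onz(c,f(*a),24);B=onz(c,f(*b),22);print(c,A,B,np.linalg.norm(B-A),np.arctan2(*(B-A)[1::-1]))
print([onz("top",t(*p),20)[:2] for p in [(110,214),(285,240),(230,565),(50,535)]])
print("brass",onz("top",t(650,222),45),"handle",onz("top",t(543,278),48),onz("side",s(280,160),48))
print(camera_params("wrist"));print(R.from_quat(get_obs()["tcp_rot"]).as_matrix())
```

```text
box top view
[744.63 -35.74]
[ 772.55 -231.14]
[ 627.14 -253.12]
[598.97 -57.25]
side
[743.98 -34.76]
[ 773.72 -224.81]
[ 625.13 -242.34]
[601.08 -54.61]
top [445.62 211.25  24.  ] [571.1 199.2  22. ] 126.07161264707976 -0.09569006123545393
side [445.35 215.35  24.  ] [580.52 203.29  22.  ] 135.72551472588069 -0.08894325170948364
[array([620.88, 242.6 ]), array([602.3 ,  89.81]), array([322.36, 126.36]), array([343.57, 280.55])]
brass [ 623.17 -223.8    45.  ] handle [ 572.18 -133.12   48.  ] [ 576.17 -126.9    48.  ]
{'intrinsics': array([[349.43,   0.  , 320.25],
       [  0.  , 349.43, 236.62],
       [  0.  ,   0.  ,   1.  ]]), 'tool_from_camera': array([[  -0.  ,   -0.95,   -0.31,   79.98],
       [   1.  ,   -0.  ,    0.  ,   -0.3 ],
       [  -0.  ,   -0.31,    0.95, -142.66],
       [   0.  ,    0.  ,    0.  ,    1.  ]])}
[[-0.96  0.26  0.  ]
 [ 0.26  0.96  0.  ]
 [ 0.    0.   -1.  ]]
```

apply_moves(
  commands=[
    [[0,0,0],[0,0,-0.116]],
    [[-0.074,-0.0915,0.018],[0,0,0]],
    [[-0.074,-0.0915,0.018],[0,0,0]],
    [[-0.074,-0.0915,0.018],[0,0,0]],
    [[-0.074,-0.0915,0.018],[0,0,0]],
  ],
  claw=0.2,
)

```text
t: 1.72
eef_pos: [309.9, 453.3, 195.3]
tcp_rot: [0.047, 0.999, 0.0, 0.0]
contact_force: [0.1, -0.0, -0.0]
finger_gap: 0.402
gripper_force: 0.0
```

apply_moves(
  commands=[
    [[-0.074,-0.0915,0.018],[0,0,0]],
    [[-0.074,-0.0915,0.018],[0,0,0]],
    [[-0.074,-0.0915,0.018],[0,0,0]],
    [[-0.074,-0.0915,0.018],[0,0,0]],
    [[-0.074,-0.0915,0.018],[0,0,0]],
  ],
)

```text
t: 2.35
eef_pos: [472.6, 208.4, 150.4]
tcp_rot: [0.047, 0.999, 0.0, 0.0]
contact_force: [0.8, 0.8, 0.2]
finger_gap: 0.402
gripper_force: 0.0
```

```bash
cat > lf.py <<'E'
from h import *
import sys
np.set_printoptions(precision=2,suppress=True)
o=get_obs();im=get_image("wrist");save(im,sys.argv[1])
for q in ("file","file_grip","file_tip"):
    for x in regions_of(q,"wrist")[:1]:
        ys,xs=np.nonzero(x["pixels"]);P=np.array([onz("wrist",p,24,o)[:2] for p in zip(xs,ys)])
        m=P.mean(0);U=np.linalg.svd(P-m,full_matrices=False)[2][0];U*=np.sign(U[0]);a=(P-m)@U
        print(q,x["conf"],len(xs),"ends",m+U*a.min(),m+U*a.max(),"yaw",np.arctan2(U[1],U[0]))
print(o["eef_pos"],R.from_quat(o["tcp_rot"]).as_matrix())
E
python3 lf.py w1.png
```

```text
file 0.87 801 ends [443.66 213.1 ] [567.55 199.48] yaw -0.10946555109047548
file_grip 0.97 865 ends [443.68 213.11] [569.59 199.42] yaw -0.10828284449299304
file_tip 0.64 884 ends [443.67 213.16] [569.6  199.41] yaw -0.10870852374726797
[472.64 208.4  150.44] [[-1.    0.09  0.  ]
 [ 0.09  1.    0.  ]
 [-0.    0.   -1.  ]]
```

View pics/w1.png

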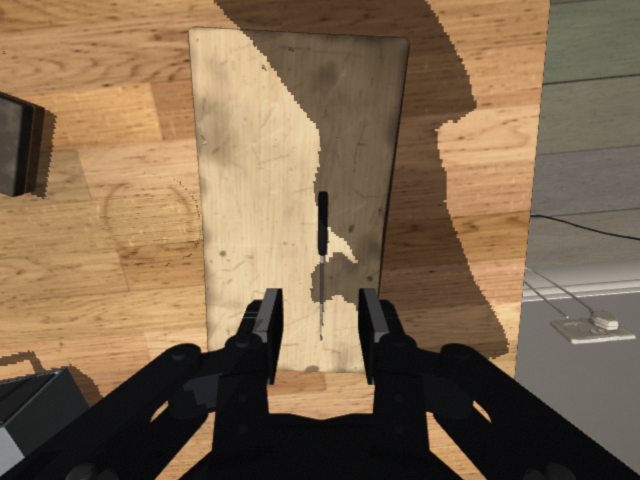

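apply_moves(
  commands=[
    [[0,0.0036,0],[0,0,0.01]],
    [[0,0,0.1],[0,0,0]],
    [[0,0,0.1],[0,0,0]],
    [[0,0,0.05],[0,0,0]],
    [[0,0,0.008],[0,0,0]],
  ],
)

```text
t: 3.18
eef_pos: [470.0, 212.9, 19.9]
tcp_rot: [0.053, 0.999, -0.001, -0.001]
contact_force: [1.1, 0.1, 0.2]
finger_gap: 0.401
gripper_force: 0.0
```

apply_moves(
  commands=[
    [[0,0,0],[0,0,0]],
    [[0,0,0],[0,0,0]],
    [[0,0,0],[0,0,0]],
    [[0,0,0],[0,0,0]],
    [[0,0,0],[0,0,0]],
  ],
  claw=1,
  newtons=50,
)

```text
t: 3.8
eef_pos: [472.5, 212.5, 22.5]
tcp_rot: [0.054, 0.999, 0.001, 0.001]
contact_force: [-1.5, 0.3, 8.2]
finger_gap: 0.062
gripper_force: 49.6
```

apply_moves(
  commands=[
    [[0,0,-0.02],[0,0,0]],
    [[0,0,-0.06],[0,0,0]],
    [[0,0,-0.08],[0,0,0]],
    [[0,0,-0.06],[0,0,0]],
    [[0,0,0],[0,0,0]],
  ],
)

```text
t: 4.42
eef_pos: [473.3, 212.2, 134.1]
tcp_rot: [0.055, 0.999, 0.002, 0.002]
contact_force: [-0.5, 0.7, -0.9]
finger_gap: 0.061
gripper_force: 49.1
```

Run:
```python
from h import *
o=get_obs();im=get_image("wrist");s=get_image("side");save(s,"s1f.png")
print(o["eef_pos"],R.from_quat(o["tcp_rot"]).as_matrix().round(3),proj("side",o["eef_pos"]))
u,v=proj("side",o["eef_pos"]).astype(int)
a=cv2.resize(s[v-50:v+40,u-90:u+60],(800,480),interpolation=3)
a[360:,560:]=cv2.resize(im[200:440,160:480],(240,120)) 
save(a,"s1.png")
for q in ("file",):
    for x in regions_of(q,"side")[:1]: 
        ys,xs=np.nonzero(x["pixels"]);print(x["conf"],len(xs),xs.min(),xs.max(),ys[xs==xs.min()].mean(),ys[xs==xs.max()].mean())
```

```text
[473.32472156 212.20336767 134.05101696] [[-0.994  0.109  0.005]
 [ 0.109  0.994  0.003]
 [-0.004  0.003 -1.   ]] [398.99064384 320.07348394]
0.59 110 361 417 318.5 322.0
```

View pics/s1.png

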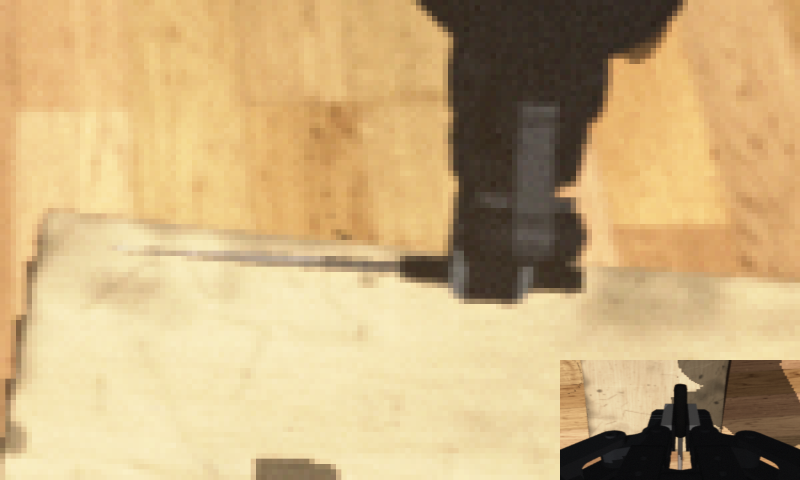

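apply_moves(
  commands=[
    [[0,0,-0.04],[0,0,-0.085]],
    [[0,0,0.034],[0,0,-0.085]],
    [[0.0096,-0.112,-0.0058],[0,0,0]],
    [[0.0096,-0.112,-0.0058],[0,0,0]],
    [[0.0096,-0.112,-0.0058],[0,0,0]],
  ],
)

```text
t: 5.2
eef_pos: [481.0, 41.5, 141.9]
tcp_rot: [-0.073, 0.997, -0.0, -0.001]
contact_force: [1.3, -0.2, -0.6]
finger_gap: 0.06
gripper_force: 49.2
```

apply_moves(
  commands=[
    [[0.0096,-0.112,-0.0058],[0,0,0]],
    [[0.0096,-0.112,-0.0058],[0,0,0]],
    [[0.0096,-0.112,-0.0058],[0,0,0]],
    [[0.0096,-0.112,-0.0058],[0,0,0]],
    [[0.0096,-0.112,-0.0058],[0,0,0]],
  ],
)

```text
t: 5.82
eef_pos: [498.1, -238.7, 156.2]
tcp_rot: [-0.073, 0.997, 0.0, -0.001]
contact_force: [0.9, -0.1, -0.5]
finger_gap: 0.059
gripper_force: 49.2
```

apply_moves(
  commands=[
    [[0,0,0],[0,-0.116,0]],
    [[0,0,0],[0,-0.116,0]],
    [[0,0,0],[0,-0.116,0]],
    [[0,0,0],[0,-0.116,0]],
    [[0,0,0],[0,0,0]],
  ],
)

```text
t: 6.45
eef_pos: [494.1, -235.0, 140.6]
tcp_rot: [-0.072, 0.968, 0.029, 0.237]
contact_force: [-0.1, 0.6, -0.3]
finger_gap: 0.06
gripper_force: 49.3
```

Run:
```python
from h import *
np.set_printoptions(precision=2,suppress=True)
p0=np.array([473.3,212.2,134.05]);print("pred tip side",proj("side",p0+[107.4,-11.8,-.5]),"pred rear",proj("side",p0+[-27.8,3,1.5]))
o=get_obs();im=get_image("wrist");save(im,"w2.png")
Rt=R.from_quat(o["tcp_rot"]).as_matrix();print(o["eef_pos"],Rt)
for q in ("release_hole","handle"):
  for x in regions_of(q,"wrist")[:2]:
    ys,xs=np.nonzero(x["pixels"]);print(q,x["conf"],x["centre"],xs.min(),xs.max(),ys.min(),ys.max())
print(proj("wrist",np.array([621.3,-218,45]),o))
```

```text
pred tip side [328.86 315.4 ] pred rear [417.58 320.71]
[ 494.07 -235.03  140.62] [[-0.88 -0.15  0.46]
 [-0.13  0.99  0.09]
 [-0.46  0.02 -0.89]]
release_hole 0.89 [300.3, 417.2] 274 505 259 392
handle 0.68 [291.8, 416.0] 344 491 264 320
[315.11 294.38]
```

View pics/w2.png

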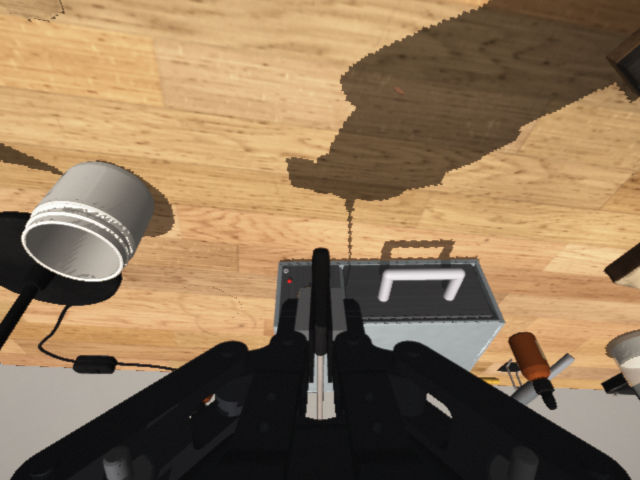

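apply_moves(
  commands=[
    [[0,0.11,0],[0,0,0]],
    [[0,0,0],[0,0,0]],
    [[0,0,0],[0,0,0]],
  ],
)

```text
t: 6.98
eef_pos: [489.6, -178.5, 144.4]
tcp_rot: [-0.077, 0.968, 0.027, 0.239]
contact_force: [-0.2, -0.3, 1.2]
finger_gap: 0.06
gripper_force: 49.3
```

Run:
```python
from h import *
np.set_printoptions(precision=2,suppress=True)
o=get_obs();im=get_image("wrist");save(im,"w3f.png");np.save("w3o.npy",np.r_[o["eef_pos"],o["tcp_rot"]])
print(o["eef_pos"],proj("wrist",np.array([621.3,-218,45]),o))
save(cv2.resize(im[240:350,190:350],(800,550),interpolation=3),"w3.png")
```

```text
[ 489.63 -178.51  144.38] [252.36 288.11]
```

View pics/w3.png

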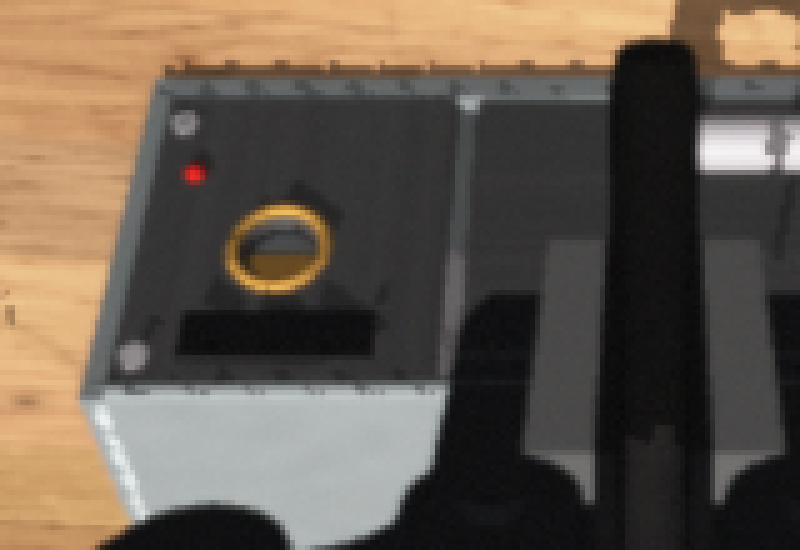

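Run:
```python
from h import *
np.set_printoptions(precision=3,suppress=True)
a=np.load("w3o.npy");o=dict(eef_pos=a[:3],tcp_rot=a[3:])
f=lambda u,v:(190+u/5-.4,240+v/5-.4)
print("hole",onz("wrist",f(278,249),45,o))
bl=onz("wrist",f(157,82),0,o);tl=onz("wrist",f(85,398),76,o);print(bl,tl)
im=cv2.imread("pics/w3f.png")
# yaw: top front edge / bottom front edge
B=onz("wrist",f(610,82),0,o);T=onz("wrist",f(445,390),76,o);
for p,q in((bl,B),(tl,T)): d=p-q;print(np.arctan2(d[0],-d[1]))
# yaw from top-cam mask front edge and box outline in top image with wider baseline
m=regions_of("lock_box","top")
get_image("top");m=regions_of("release_hole","top")[0]["pixels"]
t=cv2.imread("pics/top0.png");t=t[:,:,::-1]
import json
for cam,pts in(("top",[(434,68),(666,42),(690,213),(455,240)]),):
    P=np.float32([[150+u/2.7,130+v/2.7] for u,v in pts]).reshape(-1,1,2)
    g=cv2.cvtColor(np.ascontiguousarray(t),cv2.COLOR_RGB2GRAY)
    P=cv2.cornerSubPix(g,P,(4,4),(-1,-1),(3,30,.01)).reshape(-1,2)
    X=np.array([onz(cam,p,76)[:2] for p in P]);print(P,X)
    e=X[3]-X[2];print("front yaw",np.arctan2(-e[0],e[1]));e=X[0]-X[1];print("back",np.arctan2(-e[0],e[1]))
    for i,j in((3,0),(2,1)): e=X[j]-X[i];print(np.arctan2(e[1],e[0]),np.linalg.norm(e))
    c=X.mean(0);print(c)
```

```text
hole [ 624.225 -224.393   45.   ]
[ 634.062 -254.352    0.   ] [ 627.777 -252.584   76.   ]
0.14398838754844806
0.1777814026712729
[[309.705 153.056]
 [395.515 145.102]
 [404.704 208.341]
 [317.169 221.911]] [[ 749.501  -33.25 ]
 [ 773.53  -228.494]
 [ 628.34  -251.178]
 [ 592.034  -54.395]]
front yaw 0.1824426555255684
back 0.122455630217274
0.13348198351671992 158.87991186891034
0.154981471678315 146.9515172984864
[ 685.851 -141.829]
```

```bash
cat > plan.py <<'E'
from h import *
import sys
np.set_printoptions(precision=4,suppress=True)
x,y,z,yaw=map(float,sys.argv[1:5]);o=get_obs()
c,s=np.cos(yaw),np.sin(yaw);T=R.from_matrix(np.array([[-c,-s,0],[-s,c,0],[0,0,-1]]))
C=R.from_quat(o["tcp_rot"]);d=np.array([x,y,z])-o["eef_pos"]
print("turn",(C.inv()*T).as_rotvec()/1.5,"shift after",T.inv().apply(d)/500,"n",np.linalg.norm(d)/62.5)
E
python3 plan.py 497.6 -243 100 0.147
```

```text
turn [0.0133 0.3236 0.0052] shift after [ 0.0013 -0.1272  0.0879] n 1.2371080375135164
```

apply_moves(
  commands=[
    [[0,0,0],[0.0044,0.108,0.0017]],
    [[0,0,0],[0.0044,0.108,0.0017]],
    [[0,0,0],[0.0044,0.108,0.0017]],
    [[0.0006,-0.0636,0.044],[0,0,0]],
    [[0.0006,-0.0636,0.044],[0,0,0]],
  ],
)

```text
t: 7.8
eef_pos: [503.7, -237.4, 96.9]
tcp_rot: [-0.079, 0.996, 0.011, 0.035]
contact_force: [-0.3, -0.3, 0.0]
finger_gap: 0.06
gripper_force: 49.3
```

apply_moves(
  commands=[
    [[0,0,0],[0,0,0]],
    [[0,0,0],[0,0,0]],
  ],
)

```text
t: 8.05
eef_pos: [502.0, -237.0, 97.2]
tcp_rot: [-0.078, 0.996, 0.011, 0.034]
contact_force: [1.1, -0.1, -0.8]
finger_gap: 0.066
gripper_force: 49.3
```

```bash
python3 plan.py 497.6 -243 45.5 0.147; python3 -c "
from h import *
print(get_obs()['eef_pos'])"
```

```text
turn [0.0118 0.0466 0.006 ] shift after [ 0.0105 -0.0105  0.1034] n 0.8360814197001493
[ 502.04730071 -237.03245643   97.22237657]
```

apply_moves(
  commands=[
    [[0,0,0],[0.0118,0.0466,0.006]],
    [[0.0105,-0.0105,0.0517],[0,0,0]],
    [[0,0,0.0517],[0,0,0]],
    [[0,0,0],[0,0,0]],
    [[0,0,0],[0,0,0]],
  ],
)

```text
t: 8.68
eef_pos: [498.5, -242.8, 46.8]
tcp_rot: [-0.074, 0.997, -0.0, 0.001]
contact_force: [-0.6, 0.1, -0.3]
finger_gap: 0.06
gripper_force: 49.3
```

```bash
python3 plan.py 497.6 -243 45.5 0.147
python3 - <<'E'
from h import *
o=get_obs();Rt=R.from_quat(o["tcp_rot"]).as_matrix();p=np.array(o["eef_pos"])
tip=p+Rt@np.array([-108,0,0.5]);print(p,"tip",tip)
im=get_image("top");s=get_image("side")
h=np.array([624.2,-224.3,45])
for c,i in(("top",im),("side",s)): print(c,"tip",proj(c,tip),"hole",proj(c,h))
u,v=proj("top",tip).astype(int);a=cv2.resize(im[v-25:v+35,u-25:u+25],(400,480),interpolation=3);print(u-25,v-25)
u,v=proj("side",tip).astype(int);b=cv2.resize(s[v-30:v+30,u-20:u+30],(400,480),interpolation=3);print(u-20,v-30)
save(np.hstack([a,b]),"pre.png")
E
```

```text
turn [-0.0005  0.0013  0.0008] shift after [ 0.0019 -0.0001  0.0026] n 0.025838060042375096
[ 498.53765501 -242.81062304   46.80106604] tip [ 605.35562672 -226.87053063   46.51059272]
top tip [392.04941091 219.82586333] hole [390.96126024 211.78516057]
side tip [314.10291827 196.54911538] hole [306.21134211 197.84758607]
367 194
294 166
```

View pics/pre.png

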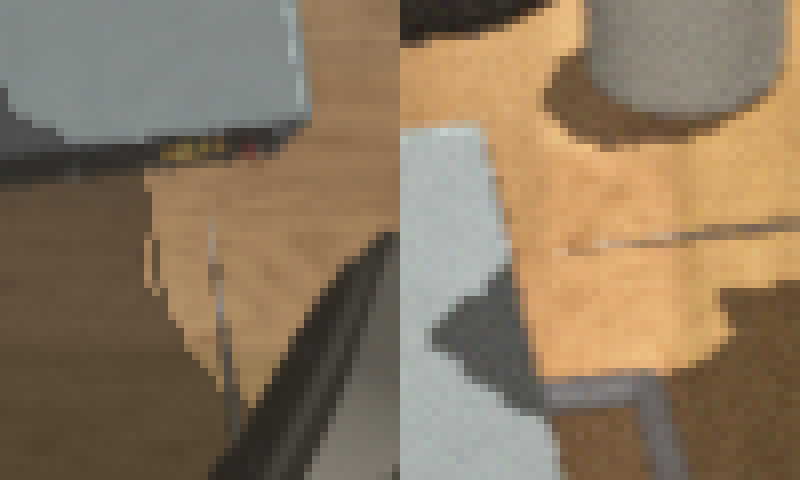

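apply_moves(
  commands=[
    [[0,0,0],[0,0,-0.0133]],
    [[-0.02,-0.0004,0],[0,0,0]],
    [[-0.02,-0.0004,0],[0,0,0]],
    [[-0.02,-0.0004,0],[0,0,0]],
    [[0,0,0],[0,0,0]],
  ],
)

```text
t: 9.4
eef_pos: [528.7, -238.1, 45.5]
tcp_rot: [-0.084, 0.996, -0.0, 0.001]
contact_force: [-0.2, 0.3, -0.0]
finger_gap: 0.057
gripper_force: 49.3
```

Run:
```python
from h import *
o=get_obs();Rt=R.from_quat(o["tcp_rot"]).as_matrix();p=np.array(o["eef_pos"])
tip=p+Rt@np.array([-108,0,0.5]);print(p,"tip",tip,o["contact_force"],o["torque"])
im=get_image("top");s=get_image("side")
u,v=proj("top",tip).astype(int);a=cv2.resize(im[v-25:v+35,u-25:u+25],(400,480),interpolation=3);print(u-25,v-25)
u,v=proj("side",tip).astype(int);b=cv2.resize(s[v-30:v+30,u-20:u+30],(400,480),interpolation=3)
save(np.hstack([a,b]),"ins.png")
```

```text
[ 528.6725092  -238.09910116   45.54663343] tip [ 635.13787307 -219.9543876    45.16497363] [-0.23857297  0.27171403 -0.00306032] [0.01959626 0.08035265 0.01279562]
364 182
```

View pics/ins.png

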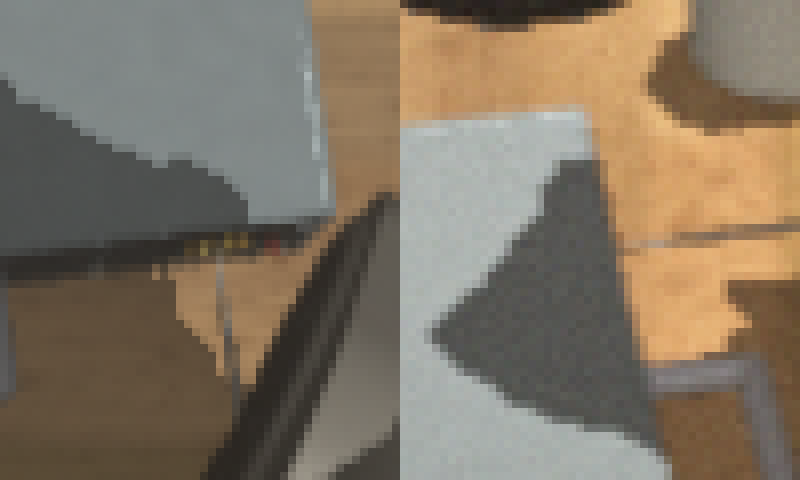

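apply_moves(
  commands=[
    [[-0.012,-0.0002,0],[0,0,0]],
    [[-0.012,-0.0002,0],[0,0,0]],
    [[-0.004,0,0],[0,0,0]],
    [[-0.004,0,0],[0,0,0]],
    [[-0.004,0,0],[0,0,0]],
  ],
)

```text
t: 10.12
eef_pos: [543.7, -236.3, 45.2]
tcp_rot: [-0.083, 0.997, -0.0, -0.001]
contact_force: [-4.9, -2.8, 0.3]
finger_gap: 0.061
gripper_force: 49.4
```

apply_moves(
  commands=[
    [[-0.004,0,0],[0,0,0]],
    [[-0.004,0,0],[0,0,0]],
    [[-0.004,0,0],[0,0,0]],
    [[0,0,0],[0,0,0]],
  ],
)

```text
t: 10.62
eef_pos: [549.6, -235.8, 45.2]
tcp_rot: [-0.083, 0.997, -0.0, -0.001]
contact_force: [-4.9, -2.4, 0.0]
finger_gap: 0.062
gripper_force: 49.6
```

```bash
cat > dr.py <<'E'
from h import *
o=get_obs();print(o["eef_pos"],o["contact_force"])
for c in ("top","side"):
    im=get_image(c);save(im,"dr_"+c+".png")
    for x in regions_of("handle",c)[:2]:
        ys,xs=np.nonzero(x["pixels"]);print(c,round(x["conf"],2),x["centre"],xs.min(),xs.max(),ys.min(),ys.max(),onz(c,x["centre"][::-1],48))
E
python3 dr.py
```

```text
[ 549.60368864 -235.82850599   45.24987172] [-4.94593821 -2.42277772  0.00666385]
top 0.8 [227.6, 348.4] 323 378 213 249 [ 584.39827749 -126.63823325   48.        ]
side 0.75 [226.3, 322.0] 312 343 200 251 [ 588.0370004  -114.97037435   48.        ]
```

apply_moves(
  commands=[
    [[0.02,0.0004,0],[0,0,0]],
    [[0.04,0.0008,0],[0,0,0]],
    [[0.04,0.0008,0],[0,0,0]],
    [[0.04,0.0008,0],[0,0,0]],
    [[0,0,0],[0,0,0]],
  ],
)

```text
t: 11.45
eef_pos: [481.4, -245.3, 45.9]
tcp_rot: [-0.083, 0.997, -0.0, 0.001]
contact_force: [0.3, -0.2, 0.3]
finger_gap: 0.06
gripper_force: 49.3
```

apply_moves(
  commands=[
    [[0,0,-0.1],[0,0,0]],
    [[0,0,-0.1],[0,0,0]],
    [[0,0,0],[0,0,0.09]],
    [[0,0,0],[0,0,0.09]],
    [[0,0,0],[0,0,0]],
  ],
)

```text
t: 12.08
eef_pos: [483.4, -244.6, 146.1]
tcp_rot: [0.05, 0.999, -0.0, 0.001]
contact_force: [0.3, 0.3, -0.1]
finger_gap: 0.061
gripper_force: 49.3
```

```bash
python3 dr.py; python3 plan.py 472.5 212.4 100 -0.109
```

```text
[ 483.42869747 -244.55146593  146.10504001] [ 0.30318962  0.29791137 -0.14788656]
top 0.56 [228.9, 348.2] 323 378 213 249 [ 581.38160556 -126.24240547   48.        ]
side 0.76 [225.4, 324.2] 311 345 198 253 [ 583.14746074 -117.90227355   48.        ]
turn [-0.0001  0.0005  0.0059] shift after [0.1188 0.9069 0.091 ] n 7.353695006495367
```

apply_moves(
  commands=[
    [[0,0,0],[0,0,0.006]],
    [[0.0149,0.1134,0],[0,0,0]],
    [[0.0149,0.1134,0],[0,0,0]],
    [[0.0149,0.1134,0],[0,0,0]],
    [[0.0149,0.1134,0],[0,0,0]],
  ],
)

```text
t: 12.9
eef_pos: [477.4, -14.7, 145.7]
tcp_rot: [0.056, 0.998, -0.0, 0.001]
contact_force: [0.9, -0.0, -0.5]
finger_gap: 0.06
gripper_force: 49.3
```

apply_moves(
  commands=[
    [[0.0149,0.1134,0],[0,0,0]],
    [[0.0149,0.1134,0],[0,0,0]],
    [[0.0149,0.1134,0],[0,0,0]],
    [[0.0149,0.1134,0],[0,0,0]],
    [[0,0,0.1],[0,0,0]],
  ],
)

```text
t: 13.52
eef_pos: [475.6, 220.3, 98.0]
tcp_rot: [0.052, 0.999, 0.004, 0.004]
contact_force: [0.2, -1.2, -1.9]
finger_gap: 0.062
gripper_force: 49.3
```

apply_moves(
  commands=[
    [[0,0,0.1],[0,0,0]],
    [[0,0,0.03],[0,0,0]],
    [[0,0,0],[0,0,0]],
    [[0,0,0],[0,0,0]],
  ],
)

```text
t: 14.02
eef_pos: [474.4, 212.8, 32.1]
tcp_rot: [0.056, 0.998, 0.001, 0.001]
contact_force: [-0.3, 0.3, 0.4]
finger_gap: 0.06
gripper_force: 49.3
```

apply_moves(
  commands=[
    [[0,0,0.012],[0,0,0]],
    [[0,0,0.005],[0,0,0]],
    [[0,0,0],[0,0,0]],
  ],
)

```text
t: 14.4
eef_pos: [473.5, 212.5, 22.5]
tcp_rot: [0.056, 0.998, 0.0, 0.001]
contact_force: [-0.4, -0.3, 4.2]
finger_gap: 0.058
gripper_force: 49.7
```

apply_moves(
  commands=[
    [[0,0,0],[0,0,0]],
    [[0,0,0],[0,0,0]],
    [[0,0,-0.02],[0,0,0]],
    [[0,0,-0.08],[0,0,0]],
    [[0,0,-0.1],[0,0,0]],
  ],
  claw=0.3,
)

```text
t: 15.02
eef_pos: [472.3, 212.0, 122.9]
tcp_rot: [0.056, 0.998, -0.001, -0.001]
contact_force: [0.9, 0.8, 0.9]
finger_gap: 0.35
gripper_force: 0.0
```

```bash
python3 lf.py w5.png
```

```text
file 0.86 1133 ends [445.   215.63] [556.21 202.08] yaw -0.12127917284028268
file_grip 0.7 930 ends [445.74 215.71] [556.21 202.12] yaw -0.12234313924981229
file_tip 0.74 1029 ends [559.29 -57.17] [625.07 -86.77] yaw -0.42289360230296225
[472.33 211.97 122.89] [[-0.99  0.11 -0.  ]
 [ 0.11  0.99 -0.  ]
 [ 0.   -0.   -1.  ]]
```

apply_moves(
  commands=[
    [[0,0,-0.03],[0,0,0.109]],
    [[0,0,-0.03],[0,0,0.109]],
    [[0,0,0],[0,0,0.109]],
    [[0,0,0],[0,0,0.109]],
  ],
  claw=0.4,
)

```text
t: 15.72
eef_pos: [472.2, 211.9, 150.9]
tcp_rot: [0.376, 0.927, -0.001, -0.0]
contact_force: [1.2, -0.7, 0.4]
finger_gap: 0.297
gripper_force: 0.0
```

```bash
python3 -c "
from h import *
o=get_obs();print(o['joints'].round(2),o['eef_pos'])"; python3 plan.py 543 -137 130 -1.424
```

```text
[-0.68  0.32  0.16  2.01 -0.07  0.81  0.33] [472.21653674 211.93303455 150.91461719]
turn [-0.0013  0.0004  0.4355] shift after [-0.7111  0.038   0.0418] n 5.706461908745264
```

apply_moves(
  commands=[
    [[0,0,0],[0,0,0.109]],
    [[0,0,0],[0,0,0.109]],
    [[0,0,0],[0,0,0.109]],
    [[0,0,0],[0,0,0.109]],
    [[-0.1,0.005,0],[0,0,0]],
  ],
)

```text
t: 16.35
eef_pos: [481.8, 166.6, 150.7]
tcp_rot: [0.649, 0.76, -0.0, -0.0]
contact_force: [1.0, -0.0, 0.2]
finger_gap: 0.3
gripper_force: 0.0
```

apply_moves(
  commands=[
    [[-0.12,0.0066,0.005],[0,0,0]],
    [[-0.12,0.0066,0.005],[0,0,0]],
    [[-0.12,0.0066,0.005],[0,0,0]],
    [[-0.12,0.0066,0.005],[0,0,0]],
    [[-0.12,0.0066,0.005],[0,0,0]],
  ],
)

```text
t: 16.98
eef_pos: [543.9, -132.4, 138.3]
tcp_rot: [0.651, 0.759, -0.001, -0.001]
contact_force: [1.2, -0.7, 0.3]
finger_gap: 0.298
gripper_force: 0.0
```

Run:
```python
from h import *
np.set_printoptions(precision=2,suppress=True)
o=get_obs();im=get_image("wrist");save(im,"w6.png");print(o["eef_pos"])
for x in regions_of("handle","wrist")[:2]:
    ys,xs=np.nonzero(x["pixels"]);print(x["conf"],x["centre"],xs.min(),xs.max(),ys.min(),ys.max(),onz("wrist",x["centre"][::-1],48,o))
    print(onz("wrist",(xs.min(),ys[xs==xs.min()].mean()),48,o),onz("wrist",(xs.max(),ys[xs==xs.max()].mean()),48,o))
```

```text
[ 543.9  -132.41  138.3 ]
0.66 [232.9, 386.5] 315 432 151 323 [ 588.19 -119.38   48.  ]
[ 540.03 -135.19   48.  ] [608.2  -69.99  48.  ]
```

View pics/w6.png

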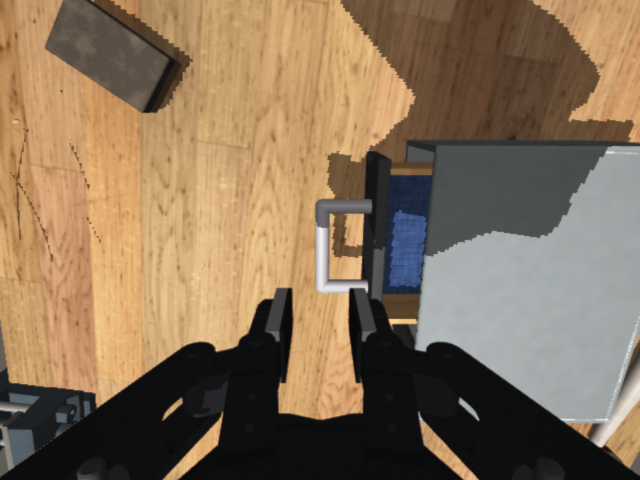

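apply_moves(
  commands=[
    [[-0.005,0.001,0.06],[0,0,0]],
    [[0,0,0.08],[0,0,0]],
    [[0,0,0.05],[0,0,0]],
    [[0,0,0.02],[0,0,0]],
    [[0,0,0],[0,0,0]],
  ],
)

```text
t: 17.7
eef_pos: [544.8, -133.0, 33.9]
tcp_rot: [0.652, 0.759, -0.001, -0.0]
contact_force: [-0.5, -0.3, 0.0]
finger_gap: 0.295
gripper_force: 0.0
```

apply_moves(
  commands=[
    [[0,0,0],[0,0,0]],
    [[0,0,0],[0,0,0]],
    [[0,0,0],[0,0,0]],
  ],
  claw=1,
  newtons=30,
)

```text
t: 18.08
eef_pos: [546.0, -133.3, 35.3]
tcp_rot: [0.652, 0.759, 0.0, 0.001]
contact_force: [-1.2, 0.7, 2.7]
finger_gap: 0.098
gripper_force: 29.7
```

apply_moves(
  commands=[
    [[0,-0.02,0],[0,0,0]],
    [[0,-0.03,0],[0,0,0]],
    [[0,-0.04,0],[0,0,0]],
    [[0,-0.04,0],[0,0,0]],
    [[0,-0.02,0],[0,0,0]],
  ],
)

```text
t: 18.7
eef_pos: [470.2, -144.6, 35.3]
tcp_rot: [0.652, 0.758, 0.001, 0.0]
contact_force: [2.7, 1.4, 6.4]
finger_gap: 0.104
gripper_force: 30.1
```

apply_moves(
  commands=[
    [[0,-0.008,0],[0,0,0]],
    [[0,-0.008,0],[0,0,0]],
    [[0,0,0],[0,0,0]],
  ],
)

```text
t: 19.08
eef_pos: [462.4, -145.7, 35.2]
tcp_rot: [0.652, 0.758, 0.0, 0.0]
contact_force: [-1.0, 0.7, 9.6]
finger_gap: 0.103
gripper_force: 30.5
```

apply_moves(
  commands=[
    [[0,-0.006,0],[0,0,0]],
    [[0,-0.006,0],[0,0,0]],
    [[0,0,0],[0,0,0]],
  ],
)

```text
t: 19.45
eef_pos: [462.3, -145.8, 35.5]
tcp_rot: [0.651, 0.759, 0.003, 0.004]
contact_force: [14.1, 4.1, -8.9]
finger_gap: 0.102
gripper_force: 29.4
```

apply_moves(
  commands=[
    [[0,0.008,0],[0,0,0]],
    [[0,0,0],[0,0,0]],
  ],
)

```text
t: 19.7
eef_pos: [462.4, -145.8, 35.3]
tcp_rot: [0.652, 0.759, 0.001, 0.001]
contact_force: [4.6, 3.2, 3.8]
finger_gap: 0.1
gripper_force: 30.6
```

apply_moves(
  commands=[
    [[0,0,0],[0,0,0]],
    [[0,0,0],[0,0,0]],
    [[0,0,0],[0,0,0]],
  ],
  claw=0.4,
)

```text
t: 20.08
eef_pos: [460.3, -146.2, 34.3]
tcp_rot: [0.652, 0.758, -0.0, -0.0]
contact_force: [0.1, 0.2, 0.3]
finger_gap: 0.299
gripper_force: 0.0
```

apply_moves(
  commands=[
    [[0,0,-0.04],[0,0,0]],
    [[0,0,-0.1],[0,0,0]],
    [[0,0,-0.1],[0,0,0]],
    [[0,0,-0.08],[0,0,0]],
    [[0,0,0],[0,0,0]],
  ],
)

```text
t: 20.7
eef_pos: [462.9, -146.5, 197.1]
tcp_rot: [0.652, 0.758, 0.002, 0.002]
contact_force: [-0.9, 0.5, -0.9]
finger_gap: 0.295
gripper_force: 0.0
```

```bash
python3 dr.py
python3 - <<'E'
import cv2
t=cv2.imread("pics/dr_top.png")[130:350,150:490]
cv2.imwrite("pics/fin.png",cv2.resize(t,None,fx=2.3,fy=2.3,interpolation=3))
E
```

```text
[ 462.93439835 -146.48803627  197.14938138] [-0.94581483  0.49625651 -0.87038342]
top 0.75 [235.4, 341.4] 324 376 213 279 [ 565.95395702 -110.96517111   48.        ]
side 0.82 [226.3, 343.6] 311 382 195 251 [ 540.59633338 -113.66809123   48.        ]
```

View pics/fin.png

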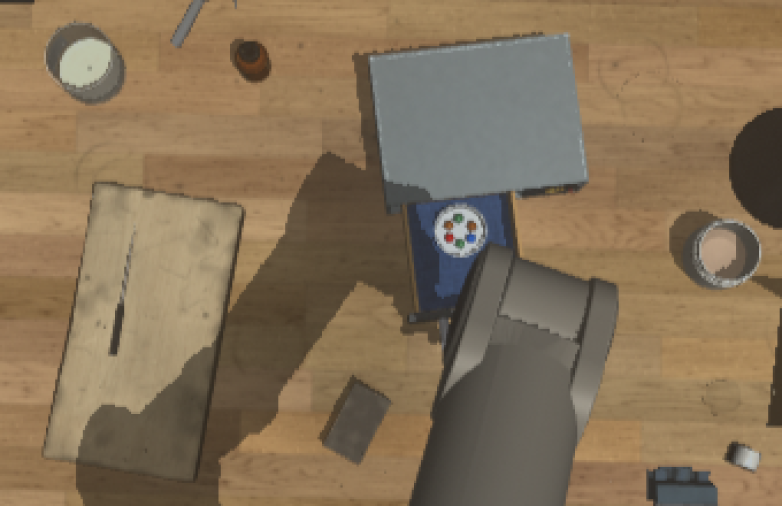

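The drawer is open to its stop, showing its blue lining at (465,240). The file lies on the board at (120,290), and the candle, bottle, pot and sander are where they started.

```bash
python3 -c "
from cell import *
print(close_job())"
```

```text
the job is handed in; nothing more can be done
None
```

I pushed the file through the release hole until the catch let go and the drawer popped out, laid the file back on the board, and pulled the drawer open to its stop; the final top view shows the candle, pot, bottle and sander apparently unmoved, and I handed the job in at about 21 s, before seeing any verdict.

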